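# Square a filter plate into the corner of a registration board

## Robot

A 6-joint arm with a two-finger parallel gripper is mounted at the origin on a cart in front of the work surface, level with it; the furniture and walls round the work are solid. World frame = base frame: x ahead of the robot, y to its left, z up, the work surface at z = 0. Lengths are in mm, angles in rad, forces in N, time in s.
With the tool pointing down it reaches from about 325 to 900 mm from the base axis. Payload 6.1 kg.
Tool frame: the origin (TCP) lies midway between the tips of the shut fingers; the grasp point (between the pads) lies 19 mm behind it (env.grasp_offset is the distance from the TCP to the grasp point, in mm); x points along the fingers, y is the direction in which the jaws open and shut, and the axes are right-handed (so a half turn about x gives the same grasp; the last joint's range is limited). The gripper opens to 85 mm and grips with 20 to 120 N. Pads are 22 mm wide; open, the fingers measure 114 mm over their backs; the gripper's body (76 mm by 85 mm) begins 54 mm behind the grasp point. The pads swing forward as they close: fully open they stand 13 mm farther back than shut.
Start: joints at [1.053, 0.22, 1.526, -0, 1.395, -0.126], TCP at [238.656, 577.632, 231.3] pointing down, gripper open.
Joint ranges: [-2.98, 2.98], [-0.91, 2.08], [0.09, 2.57], [-1.24, 4.39], [0.2, 2.65], [-2.68, 2.68]. Speed limits (rad/s): [2.57, 2.57, 3.01, 3.14, 3.14, 3.14].

## Interface

Orientations are given as a 3x3 rotation matrix whose columns are the frame's x, y, z axes.
In Python, from rig import env gives the robot as it stands. The module is installed in compiled form; this text tells all that it offers.
- The arm moves only by the tool apply_moves, never from a script. Its argument "plan" is a list that holds one entry, the list of rows, each a list of 7 numbers: the shift along the world's x, y, z as a fraction of full scale, then the turn, a rotation vector about the world's x, y, z as a fraction of full scale, then the closure, from -1 (fully open) to 1 (shut). In form: [[[x, y, z, rx, ry, rz, fingers], ...]]. A call has 1 to 5 rows; each row is the pose to reach, as a shift and turn from the pose commanded when the call began; what a row does not reach only later rows make up. Full scale, the value 1, is 0.2 m for a shift and 90 degrees for a turn. A row lasts 1/8 s, in which the tool goes at most 62.5 mm and 10.7 degrees, less where a joint would pass 70% of its speed; a pose out of reach is approached as far as the arm can. A call with a number of a shift or a turn outside -1 to 1 is refused whole. A call with a gripper value outside its range is refused whole. The fingers move at their own pace and stop on an object; "force" is the grip in N (left out, the last holds). Time passes only in rows, so rows that repeat a pose let the fingers close. It gives the time, the measured TCP pose, the force and the opening at its end, in the units of the state.
- env.state(): the state, without advancing time (a new reading comes with each control period).
- env.snapshot(name): name is "scene" or "top" or "wrist"; returns the picture (420x560x3 uint8, red, green, blue); there is no depth.
- env.get_calibration(name): a dict with "fovy" (degrees; the focal length in pixels is half the picture's height over the tangent of half this angle, whatever the lens; pixels are square), "cx", "cy" (the principal point, pixels), "rvec" (rotation vector, rad) and "tvec" (3), from world to camera coordinates, as OpenCV has them. Camera axes: x right, y down, z forward; pixel columns grow to the right and rows downward; lengths in mm; the calibration is good to about 2 mm. A picture is of the moment at which its call begins: read the wrist's pose just before it. get_calibration takes no time and is no camera call; for the wrist camera it gives the pose at the moment of the call.
- env.sign_off(): hands the job in, once; it reports no verdict.
The state is a dict: "time": time; "qpos": joint angles; "qvel": joint speeds; "joint_efforts": joint torques, N m; "eef_pos": TCP position; "tcp_rot": TCP orientation; "force": force on the tool from outside, world axes, zero at the start; "wrist_torque": the same for the moment, N m; "gripper_width": opening from 0.0 (shut) to 1.0 (fully open).
Only numpy, scipy, OpenCV 4.12 (cv2) and the standard library are available. Lean on these libraries where they do the work, as an engineer would, in place of code of your own. Each camera call takes 0.05 s, during which the arm holds its last target.

## Task

Take the red-handled pusher by its handle and, with its white foot, gently nudge the blue glass plate across the dark board until it lies flat and square in the corner, touching both metal fences. Do not touch the plate with the gripper, and leave the amber plate alone. Then stand the pusher upright, clear of the blue plate, and let go.

Things in the scene. Friction and masses are not known exactly. Their poses are not given: they have to be found in the camera images.
- pusher_handle (a point): Hand pusher, loose, standing upright on the worktop beside the board, 150 g: white foot 40 x 40 mm, 16 mm high; on its middle a red upright handle, 20 x 20 mm square, reaching 92 mm over the foot's underside. The point is on the handle's axis 66 mm above that underside, where to grip it; x and y square to the sides of foot and handle, z up.
- blue_plate_center (a point): Blue glass plate with a white stripe at one short end, 60 mm (its x) by 80 mm (its y), 6 mm thick, about 80 g, lying loose on the dark board, 28 to 45 mm short of each fence and turned by up to 0.25 rad. The point is its centre, half-way up.
- corner (a point): Inner corner of two aluminium fences (10 mm high) along the far and left edges of a fixed dark board, 160 x 200 x 6 mm; the point is where their inner faces meet, on the board's top. x points square at the far fence, y square at the left one; the board runs 143 mm to -x and 183 mm to -y. A seated plate has its centre at x -30, y -40 mm, axes parallel.
- amber_plate_center (a point): Amber (orange) glass plate like the blue one, 60 x 80 x 6 mm, lying loose on the worktop beside the board; not to be moved. The point is its centre, half-way up.
Not all that is in view belongs to the job. Of the things like the part that bears blue_plate_center, leave any that is turquoise; of the rest the larger one is meant. What is shaped like the part that bears pusher_handle but turquoise is not meant.

How it is judged:
By the outcome, as a careful person would: the job done as asked, in the order asked, and still so for the second after the job is handed in, with the robot touching nothing.
It also fails if it takes over 51 s, if anything falls off the work surface, if the arm or the gripper's body presses on something with over 40 N, if the wrist force passes 120 N, or if a joint passes its speed limit or range.

## Working session

There is one attempt and no reset: what is moved stays moved. The work goes in short steps, Python scripts to look and compute and a tool call to move; the robot and the scene stay as the last step left them, time stands still between calls to the robot, and variables do not carry over. Pictures are saved under pics/ and viewed, and the job is handed in when it is done.

Besides the shell and the picture viewer there is one more tool, called after "Request:" as name(argument=value, ...) on one line, values as JSON. apply_moves: Moves the arm, as the interface text tells. Shift numbers are shares of 0.2 m and turn numbers shares of 90 degrees, none past 1 either way. Its arguments: {"type":"object","properties":{"plan":{"type":"array"},"force":{"type":"number"}},"required":["plan"]}

```bash
mkdir -p pics; python3 - <<'E'
from rig import env
import cv2
s=env.state()
print({k:(v if not hasattr(v,'round') else v) for k,v in s.items()}, env.grasp_offset)
for n in ["scene","top","wrist"]:
    c=env.get_calibration(n); print(n,c)
    cv2.imwrite(f"pics/{n}0.png",env.snapshot(n)[:,:,::-1])
E
```

```text
{'time': 0.0, 'qpos': array([ 1.05288620e+00,  2.21263666e-01,  1.52762234e+00,  2.33098446e-05,
        1.39472594e+00, -1.26063568e-01]), 'qvel': array([-0.00070545, -0.0020541 ,  0.00060824,  0.00034188,  0.00031408,
       -0.00059995]), 'joint_efforts': array([ 1.27945321e-03, -4.96892953e+01, -3.89397454e+01,  7.77584972e-06,
        1.08467677e-02, -2.20045916e-05]), 'eef_pos': array([238.35048118, 577.09511263, 230.17006583]), 'tcp_rot': array([[-1.01962421e-03,  3.81898443e-01,  9.24203733e-01],
       [-1.74311677e-03,  9.24202130e-01, -3.81899704e-01],
       [-9.99997961e-01, -2.00038921e-03, -2.76645290e-04]]), 'force': array([ 0.53163075, -0.14956915, -0.01569704]), 'wrist_torque': array([ 0.00572211,  0.00016519, -0.04006268]), 'gripper_width': 1.0005759886581371} 18.700000000000003
scene {'fovy': 50.9885513985035, 'cx': 279.1086339171784, 'cy': 206.85264614148466, 'rvec': array([ 2.22315104, -1.11257006,  0.42647058]), 'tvec': array([-299.82357393,  376.04911293,  890.91760853])}
top {'fovy': 44.22530144000233, 'cx': 282.2396241759769, 'cy': 212.75184902705595, 'rvec': array([ 2.17047346, -2.17167803,  0.08017883]), 'tvec': array([  21.88218262,  511.79184161, 1507.39673849])}
wrist {'fovy': 58.72341776986664, 'cx': 277.7372949146338, 'cy': 210.81369781503489, 'rvec': array([-2.37559742, -1.59006811, -0.25768906]), 'tvec': array([-623.23177913,  -41.77222098,  381.14692358])}
```

View pics/scene0.png

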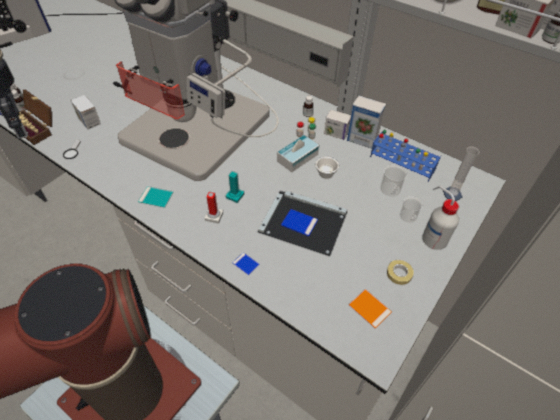

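View pics/top0.png

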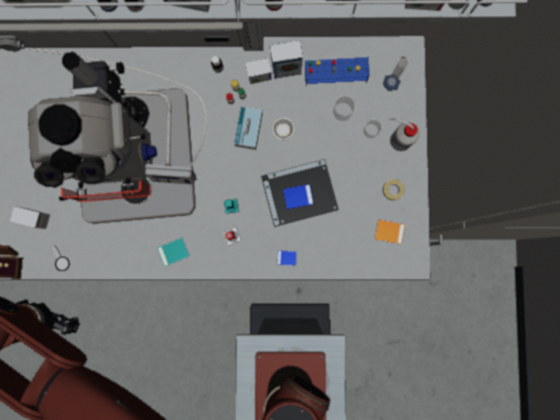

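View pics/wrist0.png

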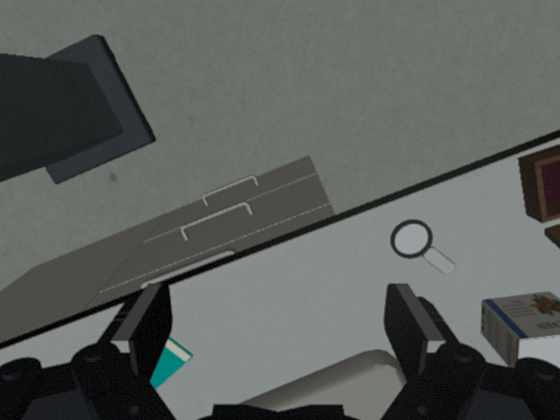

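Candidates:
- **Plate:** blue on the board at top (297,196), the smaller blue at (287,258), and turquoise at (174,251). The larger blue one on the board fits.
- **Pusher:** red at (232,237), turquoise at (231,205). The red one fits.

I'll confirm this in an enlarged crop.

```bash
cat > h.py <<'E'
import numpy as np, cv2
def cam(c,h=420):
    f=h/2/np.tan(np.radians(c['fovy']/2))
    K=np.array([[f,0,c['cx']],[0,f,c['cy']],[0,0,1]])
    R=cv2.Rodrigues(np.array(c['rvec'],float))[0]; t=np.array(c['tvec'],float)
    return K,R,t
def ray(c,px,z):
    K,R,t=cam(c); o=-R.T@t
    px=np.atleast_2d(np.array(px,float))
    d=(R.T@np.linalg.inv(K)@np.c_[px,np.ones(len(px))].T).T
    return o+d*((z-o[2])/d[:,2])[:,None]
def proj(c,P):
    K,R,t=cam(c); p=(K@(R@np.atleast_2d(np.array(P,float)).T+t[:,None])).T
    return p[:,:2]/p[:,2:]
E
python3 - <<'E'
import cv2,numpy as np
from h import *
from rig import env
t=cv2.imread('pics/top0.png'); s=cv2.imread('pics/scene0.png')
a=cv2.resize(t[150:275,150:350],(800,500),interpolation=cv2.INTER_CUBIC); cv2.imwrite('pics/c_top.png',a)
b=cv2.resize(s[160:280,130:360],(800,417),interpolation=cv2.INTER_CUBIC); cv2.imwrite('pics/c_sc.png',b)
c=env.get_calibration('top')
print(ray(c,[[232,237],[297,196],[287,258],[389,231],[231,205]],6).round(0))
E
```

```text
[[ 441.  172.    6.]
 [ 564.  -22.    6.]
 [ 378.    8.    6.]
 [ 458. -296.    6.]
 [ 537.  175.    6.]]
```

View pics/c_top.png

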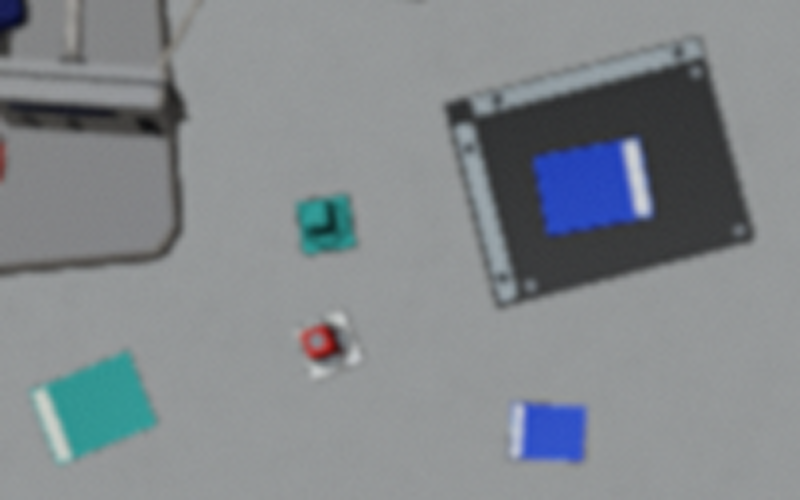

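View pics/c_sc.png

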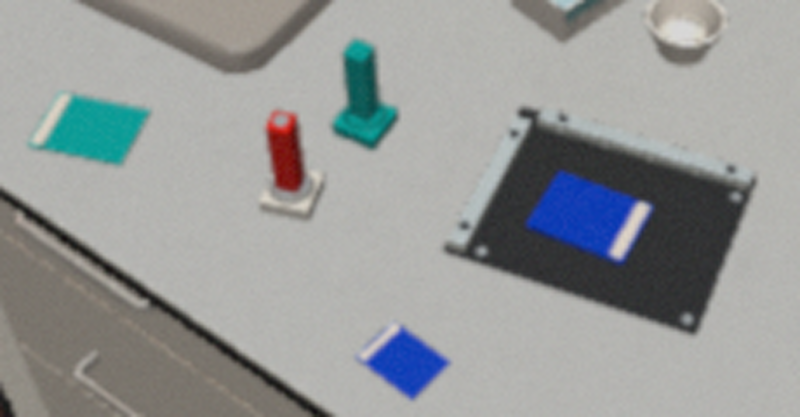

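The red-handled pusher is at about world (441,172) and the larger blue plate is on the board at about (564,-22); the decoys are the small blue and the turquoise items. Next I'll take a closer view with the wrist camera.

```bash
python3 - <<'E'
from h import *
from rig import env
c=env.get_calibration('wrist'); K,R,t=cam(c); s=env.state()
T=s['tcp_rot']; o=-R.T@t
print('cam in tool',T.T@(o-s['eef_pos'])); print('cam axes in tool\n',T.T@R.T)
# candidate view pose: projections for TCP p, same rot
for p in [(440,100,330),(430,60,330),(400,80,360)]:
    o2=np.array(p)+(o-s['eef_pos']); t2=-R@o2
    P=np.array([[441,172,0],[441,172,92],[564,-22,6],[660,50,6],[510,-130,6],[520,90,6],[640,-140,6]])
    q=(K@(R@P.T+t2[:,None])).T; print(p,(q[:,:2]/q[:,2:]).round().tolist())
E
```

```text
cam in tool [-142.58418373   -0.50509132  -82.31582377]
cam axes in tool
 [[ 7.88821938e-04 -3.19723656e-01  9.47510507e-01]
 [ 9.99999660e-01  4.78813430e-04 -6.70951598e-04]
 [-2.39161658e-04  9.47510715e-01  3.19723925e-01]]
(440, 100, 330) [[333.0, 132.0], [345.0, 143.0], [232.0, 269.0], [305.0, 307.0], [145.0, 264.0], [295.0, 213.0], [181.0, 339.0]]
(430, 60, 330) [[366.0, 127.0], [386.0, 137.0], [261.0, 265.0], [333.0, 304.0], [174.0, 260.0], [326.0, 208.0], [208.0, 335.0]]
(400, 80, 360) [[353.0, 152.0], [369.0, 165.0], [257.0, 278.0], [325.0, 313.0], [176.0, 272.0], [317.0, 225.0], [208.0, 342.0]]
```

Request:
apply_moves(plan=[[[0.28, -0.95, 0, 0, 0, 0, -1], [0.28, -0.95, 0, 0, 0, 0, -1], [0.28, -0.95, 0, 0, 0, 0, -1], [0.28, -0.95, 0, 0, 0, 0, -1]]])

```text
time: 0.65
eef_pos: [295.2, 384.7, 230.9]
tcp_rot: [[-0.0, 0.385, 0.923], [-0.001, 0.923, -0.385], [-1.0, -0.001, 0.0]]
force: [-0.3, 1.8, 0.9]
gripper_width: 1.004
```

Request:
apply_moves(plan=[[[0.28, -0.95, 0.1, 0, 0, 0, -1], [0.28, -0.95, 0.1, 0, 0, 0, -1], [0.28, -0.95, 0.1, 0, 0, 0, -1], [0.28, -0.95, 0.1, 0, 0, 0, -1]]])

```text
time: 1.15
eef_pos: [351.9, 195.5, 252.0]
tcp_rot: [[0.002, 0.386, 0.923], [0.0, 0.923, -0.386], [-1.0, 0.001, 0.001]]
force: [0.1, 0.5, -0.3]
gripper_width: 1.002
```

Request:
apply_moves(plan=[[[0.14, -0.4, 0, 0, 0, 0, -1], [0.14, -0.4, 0, 0, 0, 0, -1], [0.14, -0.4, 0, 0, 0, 0, -1]]])

```text
time: 1.52
eef_pos: [379.1, 117.6, 251.3]
tcp_rot: [[-0.0, 0.384, 0.923], [0.001, 0.923, -0.384], [-1.0, 0.0, -0.0]]
force: [-0.5, 0.7, -0.0]
gripper_width: 1.001
```

```bash
python3 - <<'E'
from h import *
from rig import env
import pickle
c=env.get_calibration('wrist'); s=env.state()
im=env.snapshot('wrist'); print(s['time'],s['eef_pos'],s['qvel'].round(3))
pickle.dump((c,s,im),open('w1.pkl','wb'))
cv2.imwrite('pics/w1.png',cv2.resize(im[:,:,::-1],(800,600),interpolation=cv2.INTER_CUBIC))
E
```

```text
1.525 [379.12108084 117.55305595 251.25826131] [ 0.042 -0.001  0.003  0.013  0.005  0.022]
```

View pics/w1.png

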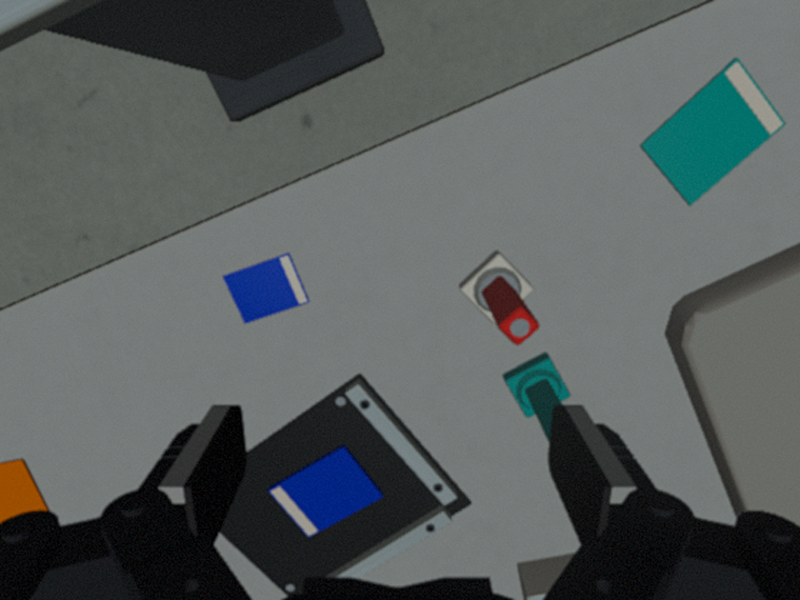

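The view (800-px scale) shows the pusher foot around (497,288), its handle top at (519,326), the blue plate at (326,491), and the board corner by (450,507). I'll enlarge it to get the corner points.

```bash
python3 - <<'E'
from h import *
im=cv2.imread('pics/w1.png'); import pickle
c,s,im=pickle.load(open('w1.pkl','rb')); im=im[:,:,::-1]
a=cv2.resize(im[165:255,310:410],(800,720),interpolation=cv2.INTER_CUBIC)[:600]; cv2.imwrite('pics/w1a.png',a)  # x8, origin 310,165
b=cv2.resize(im[255:415,140:340],(750,600),interpolation=cv2.INTER_CUBIC); cv2.imwrite('pics/w1b.png',b) # x3.75 origin 140,255
E
```

```text
(no output)
```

View pics/w1a.png

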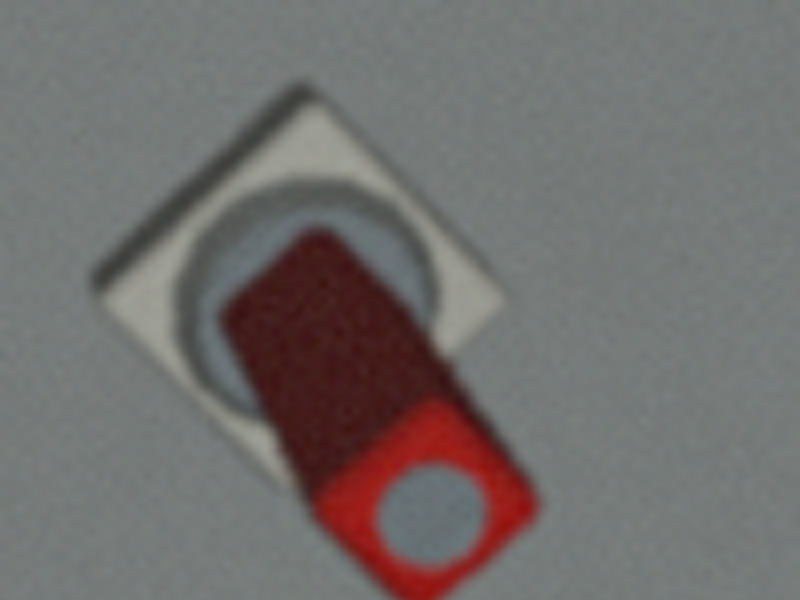

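View pics/w1b.png

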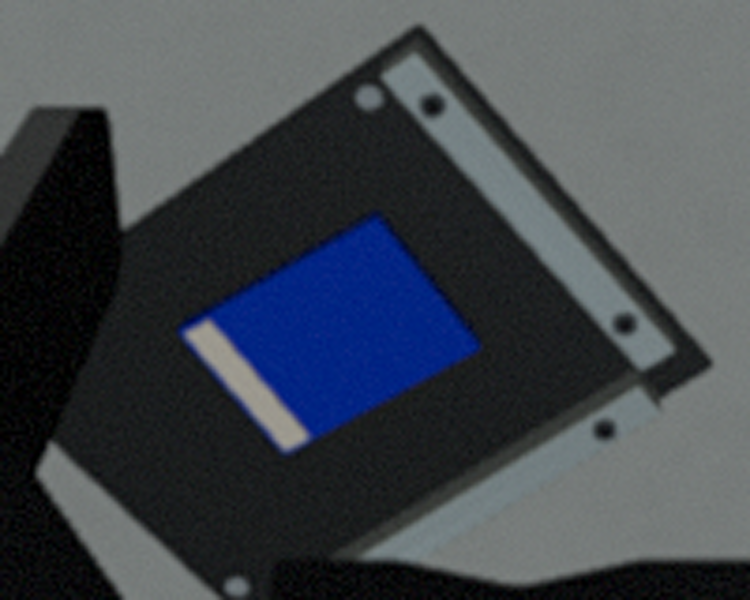

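```bash
cat > m1.py <<'E'
from h import *
import pickle
from scipy.optimize import least_squares
c,s,im=pickle.load(open('w1.pkl','rb'))
def px(L,k,o): return (np.array(L,float)+.5)/k-.5+np.array(o)
def fit(obs,model,x0):
    def f(p):
        x,y,a=p; R=np.array([[np.cos(a),-np.sin(a)],[np.sin(a),np.cos(a)]])
        M=np.array(model,float); W=np.c_[M[:,:2]@R.T+[x,y],M[:,2]]
        return (proj(c,W)-obs).ravel()
    r=least_squares(f,x0); return r.x,np.abs(r.fun).reshape(-1,2).round(2).tolist()
A=lambda L:px(L,8,(310,165)); B=lambda L:px(L,3.75,(140,255))
# pusher: image down = away(+x-ish), right=+y
print(ray(c,A([[315,103],[505,298],[102,292]]),16).round(1).tolist())
print(ray(c,A([[440,400],[540,505],[425,605],[318,500],[430,513]]),92).round(1).tolist())
print(ray(c,B([[383,77],[637,372],[640,385]]),16).round(1).tolist(), ray(c,B([[420,27],[712,360]]),6).round(1).tolist())
print('far bottom edge',ray(c,B([[330,555],[625,375]]),6).round(1).tolist())
print('plate',ray(c,B([[377,213],[481,347],[288,453],[180,330]]),12).round(1).tolist())
E
python3 m1.py
```

```text
[[415.0, 181.8, 16.0], [449.7, 196.4, 16.0], [428.5, 147.4, 16.0]]
[[428.4, 176.8, 92.0], [444.1, 183.1, 92.0], [450.5, 167.8, 92.0], [434.3, 161.0, 92.0], [440.4, 171.8, 92.0]]
[[476.0, 32.4, 16.0], [606.4, 64.6, 16.0], [611.6, 63.7, 16.0]] [[469.2, 46.9, 6.0], [619.5, 87.3, 6.0]]
far bottom edge [[646.0, -66.0, 6.0], [614.0, 58.3, 6.0]]
plate [[521.1, 9.6, 12.0], [580.7, 20.0, 12.0], [595.4, -57.1, 12.0], [536.8, -68.2, 12.0]]
```

Request:
apply_moves(plan=[[[0.303, 0.272, -0.4, 0, 0, 0.5, -1], [0.303, 0.272, -0.4, 0, 0, 0.5, -1], [0.303, 0.272, -0.4, 0, 0, 0.5, -1], [0.303, 0.272, -0.4, 0, 0, 0.5, -1], [0.303, 0.272, -0.4, 0, 0, 0.5, -1]]])

```text
time: 2.2
eef_pos: [438.6, 173.8, 170.8]
tcp_rot: [[-0.001, -0.386, 0.923], [0.0, 0.923, 0.386], [-1.0, 0.001, -0.001]]
force: [-0.1, 0.5, 0.3]
gripper_width: 1.0
```

```bash
python3 - <<'E'
from h import *
from rig import env
import pickle
c=env.get_calibration('wrist'); s=env.state()
im=env.snapshot('wrist'); print(s['time'],s['eef_pos'],s['qvel'].round(3),s['qpos'].round(2),s['tcp_rot'].round(3))
pickle.dump((c,s,im),open('w2.pkl','wb'))
im=im[:,:,::-1].copy()
for p in proj(c,[[439.2,172,92],[439.2,172,16]]): cv2.circle(im,tuple(p.round().astype(int)),2,(0,255,0),-1); print(p)
cv2.imwrite('pics/w2.png',cv2.resize(im,(800,600),interpolation=cv2.INTER_CUBIC))
E
```

```text
2.2 [438.61882631 173.84659336 170.84859066] [-0.012 -0.015  0.002 -0.002 -0.    -0.218] [ 0.21 -0.1   1.98  0.    1.26 -1.76] [[-0.001 -0.386  0.923]
 [ 0.     0.923  0.386]
 [-1.     0.001 -0.001]]
[275.31983952 222.81717756]
[275.83695262 190.70106152]
```

View pics/w2.png

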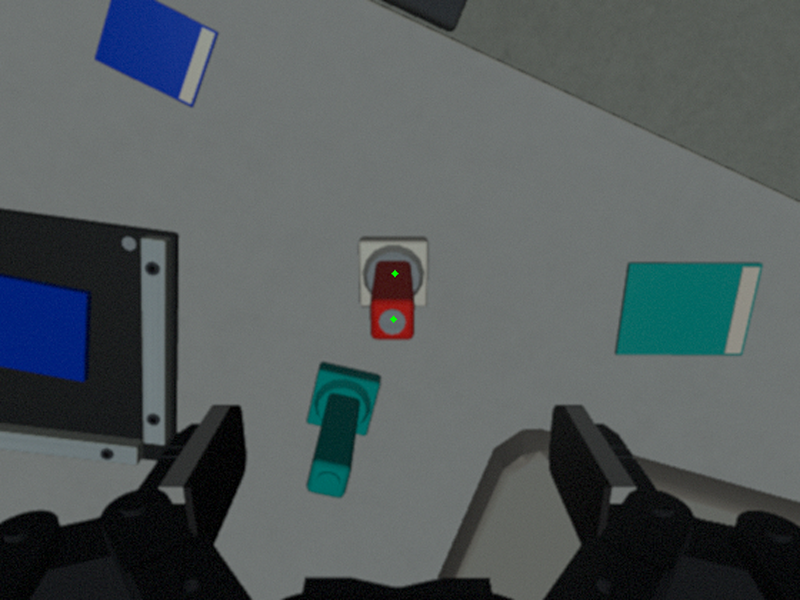

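The jaws are square to the handle, and the marked prediction falls on the handle top at (393,321). Next I descend and grip.

Request:
apply_moves(plan=[[[0, 0, -0.2, 0, 0, 0, -1], [0, 0, -0.42, 0, 0, 0, -1], [0, 0, -0.58, 0, 0, 0, -1], [0, 0, -0.617, 0, 0, 0, -1], [0, 0, -0.617, 0, 0, 0, -1]]])

```text
time: 2.88
eef_pos: [439.4, 172.4, 48.4]
tcp_rot: [[0.0, -0.383, 0.924], [0.0, 0.924, 0.383], [-1.0, 0.0, 0.0]]
force: [0.7, -0.4, -0.2]
gripper_width: 1.0
```

```bash
python3 - <<'E'
from h import *
from rig import env
s=env.state();im=env.snapshot('wrist'); print(s['time'],s['eef_pos'],s['force'])
cv2.imwrite('pics/w3.png',im[:,:,::-1])
im=env.snapshot('scene');cv2.imwrite('pics/s3.png',cv2.resize(im[140:260,150:310,::-1],(800,600),interpolation=cv2.INTER_CUBIC))
E
```

```text
2.875 [439.42321275 172.4382804   48.39059807] [ 0.65358554 -0.44327587 -0.22417471]
```

View pics/w3.png

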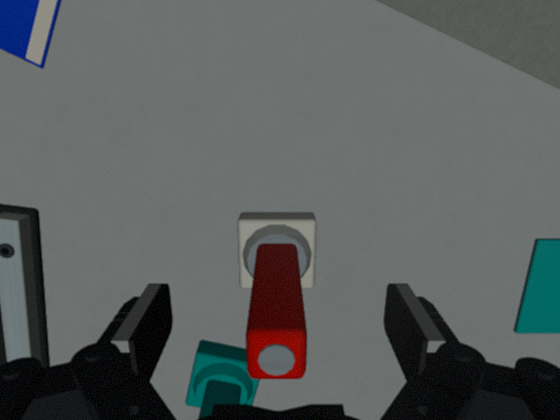

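View pics/s3.png

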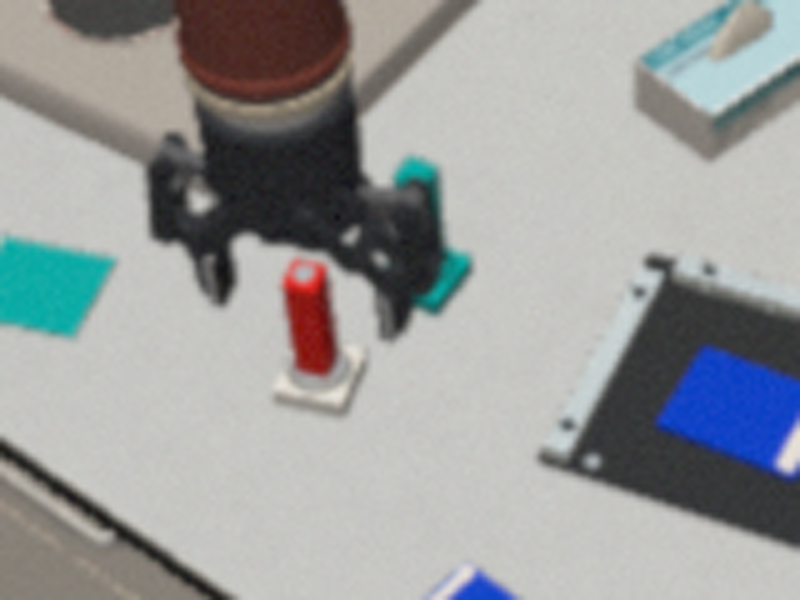

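The handle is centred between the open fingers, so I close.

Request:
apply_moves(plan=[[[0, 0, 0, 0, 0, 0, 1], [0, 0, 0, 0, 0, 0, 1], [0, 0, 0, 0, 0, 0, 1], [0, 0, 0, 0, 0, 0, 1], [0, 0, 0, 0, 0, 0, 1]]], force=60)

```text
time: 3.6
eef_pos: [439.6, 172.0, 48.2]
tcp_rot: [[0.001, -0.383, 0.924], [-0.0, 0.924, 0.383], [-1.0, -0.0, 0.001]]
force: [0.3, -0.8, 3.1]
gripper_width: 0.228
```

```bash
python3 - <<'E'
from h import *
from rig import env
s=env.state(); print(s['time'],s['eef_pos'],s['force'],s['gripper_width'],s['tcp_rot'].round(4))
im=env.snapshot('wrist');cv2.imwrite('pics/w4.png',im[:,:,::-1])
E
```

```text
3.6 [439.60160096 171.9890176   48.18616371] [ 0.31945386 -0.814477    3.11056239] 0.22793153297682844 [[ 6.000e-04 -3.835e-01  9.236e-01]
 [-0.000e+00  9.236e-01  3.835e-01]
 [-1.000e+00 -3.000e-04  6.000e-04]]
```

View pics/w4.png

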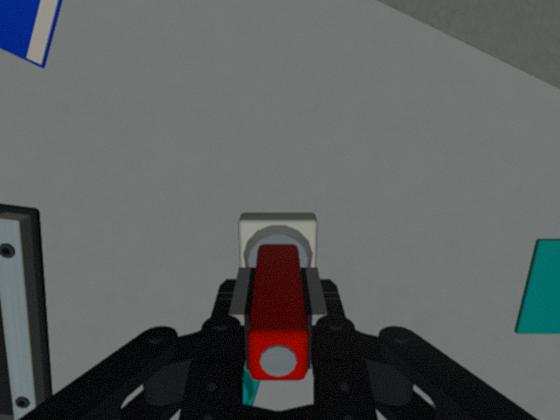

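Request:
apply_moves(plan=[[[0, 0, 0.25, 0, 0, 0, 1], [0, 0, 0.5, 0, 0, 0, 1], [0, 0, 0.66, 0, 0, 0, 1], [0.2, -0.14, 0.66, 0, 0, 0, 1]]])

```text
time: 4.15
eef_pos: [480.1, 145.7, 183.2]
tcp_rot: [[0.005, -0.387, 0.922], [0.002, 0.922, 0.387], [-1.0, -0.0, 0.005]]
force: [0.7, 0.3, -1.4]
gripper_width: 0.227
```

Request:
apply_moves(plan=[[[0.25, -0.17, 0, 0, 0, -0.05, 1], [0.5, -0.34, 0, 0, 0, -0.09, 1], [0.64, -0.43, 0, 0, 0, -0.09, 1], [0.64, -0.43, 0, 0, 0, -0.09, 1], [0.64, -0.43, 0, 0, 0, -0.09, 1]]])

```text
time: 4.78
eef_pos: [606.1, 58.4, 178.8]
tcp_rot: [[-0.002, -0.25, 0.968], [0.0, 0.968, 0.25], [-1.0, 0.001, -0.002]]
force: [-0.9, 0.0, -0.9]
gripper_width: 0.226
```

```bash
python3 - <<'E'
from h import *
from rig import env
import pickle
c=env.get_calibration('wrist'); s=env.state()
im=env.snapshot('wrist'); print(s['time'],s['eef_pos'],s['force'],s['qvel'].round(3),s['qpos'].round(2),s['tcp_rot'].round(3))
pickle.dump((c,s,im),open('w5.pkl','wb'))
cv2.imwrite('pics/w5.png',cv2.resize(im[:,:,::-1],(800,600),interpolation=cv2.INTER_CUBIC))
E
```

```text
4.775 [606.14708405  58.40899144 178.82746027] [-0.93365278  0.02324719 -0.88880361] [ 0.015 -0.02   0.012 -0.002 -0.001  0.001] [-0.03  0.23  1.62  0.    1.3  -1.86] [[-0.002 -0.25   0.968]
 [ 0.     0.968  0.25 ]
 [-1.     0.001 -0.002]]
```

View pics/w5.png

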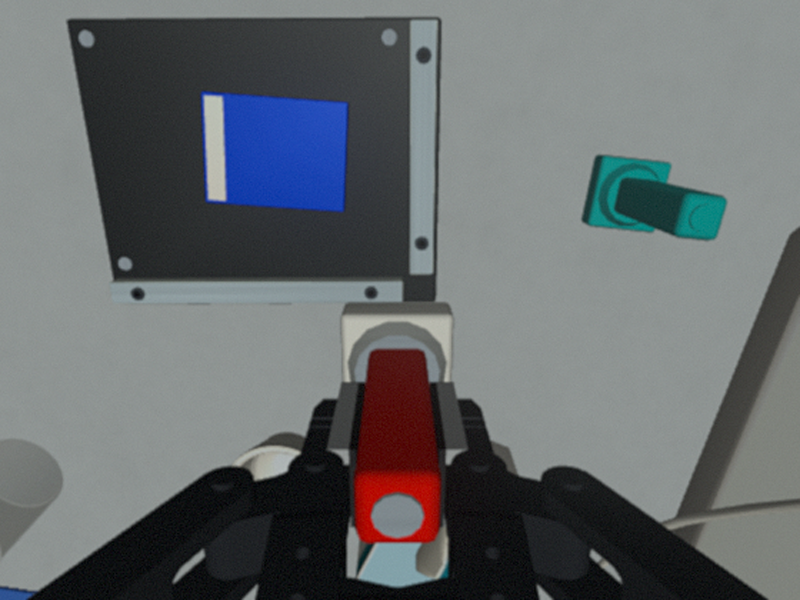

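The whole board, plate and foot are visible: plate corners at about (203,94), (348,102), (344,211), (207,201) on the 800-px scale, fences meeting at about (405,280), foot top at about (342–453,318+). I'll measure these.

```bash
python3 - <<'E'
from h import *
import pickle
c,s,im=pickle.load(open('w5.pkl','rb')); im=im[:,:,::-1]
cv2.imwrite('pics/w5a.png',cv2.resize(im[5:220,40:320],(784,602),interpolation=cv2.INTER_CUBIC)[:600]) # x2.8 origin 40,5
cv2.imwrite('pics/w5b.png',cv2.resize(im[180:270,225:335],(733,600),interpolation=cv2.INTER_CUBIC)) # x6.667 origin 225,180
E
```

```text
(no output)
```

View pics/w5a.png

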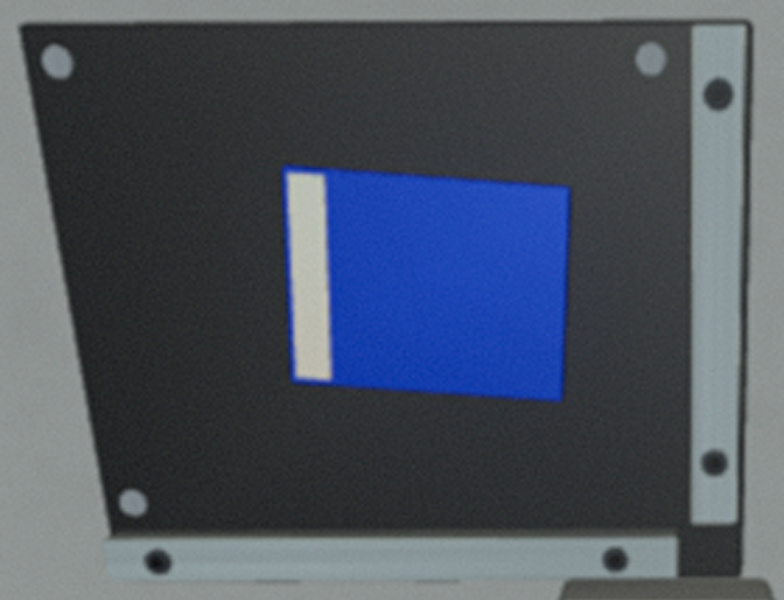

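View pics/w5b.png

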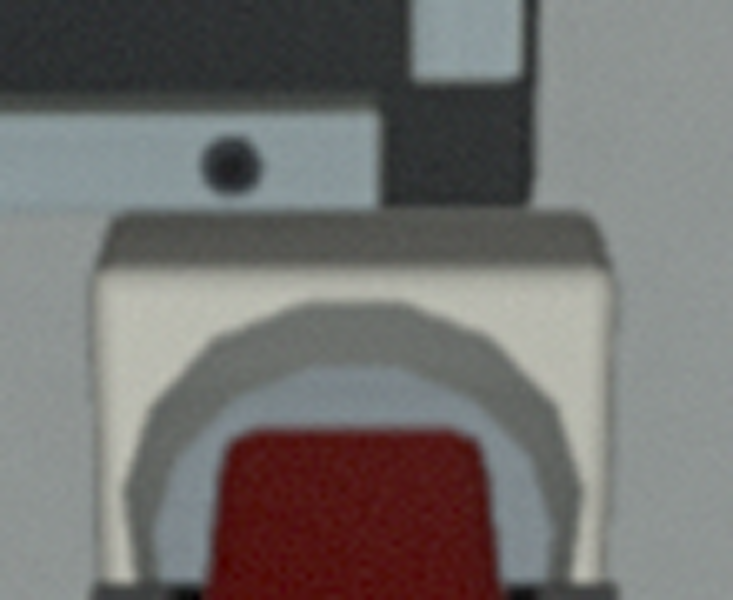

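```bash
cat > m5.py <<'E'
from h import *
import pickle
c,s,im=pickle.load(open('w5.pkl','rb'))
def px(L,k,o): return (np.array(L,float)+.5)/k-.5+np.array(o)
A=lambda L:px(L,2.8,(40,5)); B=lambda L:px(L,600/90,(225,180))
ang=lambda p,q:np.degrees(np.arctan2(q[1]-p[1],q[0]-p[0]))
lf=ray(c,A([[692,25],[691,523]]),16); print('left',lf.round(1).tolist(),ang(*lf))
ff=ray(c,A([[680,531],[112,534]]),6); print('far',ff.round(1).tolist(),ang(*ff)+90)
ff2=ray(c,A([[676,537],[112,540]]),16); print('fartop',ff2.round(1).tolist(),ang(*ff2)+90)
bo=ray(c,A([[750,22],[22,26]]),6); print('outer near edge',bo.round(1).tolist(),ang(*bo)+90,np.hypot(*(bo[0]-bo[1])[:2]))
P=ray(c,A([[283,167],[570,187],[562,401],[294,381]]),12); print('plate',P.round(1).tolist())
for i in range(4): d=P[(i+1)%4]-P[i]; print(np.hypot(*d[:2]).round(1),np.degrees(np.arctan2(d[1],d[0])).round(2))
th=np.radians(14.5)
# corner: intersection
ux=np.array([np.cos(th),np.sin(th)]);uy=np.array([-ux[1],ux[0]])
yl=(lf[:,:2]@uy).mean(); xf=(ff[:,:2]@ux).mean(); xt=(ff2[:,:2]@ux).mean()
C=ux*xf+uy*yl; print('corner',C,xf,xt)
Q=P[:,:2]-C; print('plate in board\n',np.c_[Q@ux,Q@uy].round(1), 'outer',((bo[:,:2]-C)@ux),((bo[:,:2]-C)@uy))
zb=s['eef_pos'][2]-48.2
F=ray(c,B([[97,268],[611,268]]),zb+16); G=ray(c,B([[104,212],[603,212]]),zb)
for X in (F,G):
    X=X[:,:2]-s['eef_pos'][:2]; print('foot -x edge rel tcp',np.c_[X@ux,X@uy].round(1),ang(*X)+90)
E
python3 m5.py
```

```text
left [[476.1, 31.3, 16.0], [606.9, 65.8, 16.0]] 14.777106404870537
far [[612.9, 64.1, 6.0], [658.3, -108.3, 6.0]] 14.766390566319757
fartop [[612.3, 62.5, 16.0], [656.1, -103.6, 16.0]] 14.768975002746188
outer near edge [[469.8, 46.1, 6.0], [520.0, -144.3, 6.0]] 14.751693324550189 196.94623980162234
plate [[537.6, -69.0, 12.0], [522.9, 8.8, 12.0], [581.3, 19.7, 12.0], [595.2, -57.9, 12.0]]
79.2 100.72
59.4 10.51
78.8 -79.81
58.7 -169.04
corner [612.55879512  66.96263731] 609.813457488722 608.838221847881
plate in board
 [[-106.6 -112.9]
 [-101.4  -33.8]
 [ -42.1  -38. ]
 [ -48.  -116.5]] outer [-143.39722189 -142.53206402] [  15.57550152 -181.36883801]
foot -x edge rel tcp [[-19.1 -19.7]
 [-19.1  18.7]] 194.44897138885239
foot -x edge rel tcp [[-18.2 -20.7]
 [-18.1  19.7]] 194.4499660957897
```

Request:
apply_moves(plan=[[[-0.27, -0.245, -0.1, 0, 0, 0.003, 1], [-0.535, -0.49, -0.25, 0, 0, 0.003, 1], [-0.535, -0.49, -0.35, 0, 0, 0.003, 1], [-0.535, -0.49, -0.4, 0, 0, 0.003, 1], [-0.535, -0.49, -0.4, 0, 0, 0.003, 1]]])

```text
time: 5.45
eef_pos: [500.1, -39.1, 99.9]
tcp_rot: [[-0.0, -0.255, 0.967], [0.0, 0.967, 0.255], [-1.0, 0.0, -0.0]]
force: [-0.2, -0.4, -0.6]
gripper_width: 0.227
```

```bash
cat > st.py <<'E'
from rig import env
import numpy as np,sys
C=np.array([612.6,67.0]);th=np.radians(14.77);ux=np.array([np.cos(th),np.sin(th)]);uy=np.array([-ux[1],ux[0]])
s=env.state();d=s['eef_pos'][:2]-C;f=s['force'][:2]
T=s['tcp_rot']
print('t',s['time'],'tcp board',(d@ux).round(2),(d@uy).round(2),'z',s['eef_pos'][2].round(2),'F board',(f@ux).round(2),(f@uy).round(2),s['force'][2].round(2),'yaw',np.degrees(np.arctan2(T[1,1],T[0,1])).round(2)-90,'eef',s['eef_pos'].round(1))
E
python3 st.py
python3 - <<'E'
from h import *
from rig import env
im=env.snapshot('wrist');cv2.imwrite('pics/w6.png',im[:,:,::-1])
E
```

```text
t 5.45 tcp board -135.8 -73.88 z 99.87 F board -0.35 -0.34 -0.56 yaw 14.760000000000005 eef [500.1 -39.1  99.9]
```

View pics/w6.png

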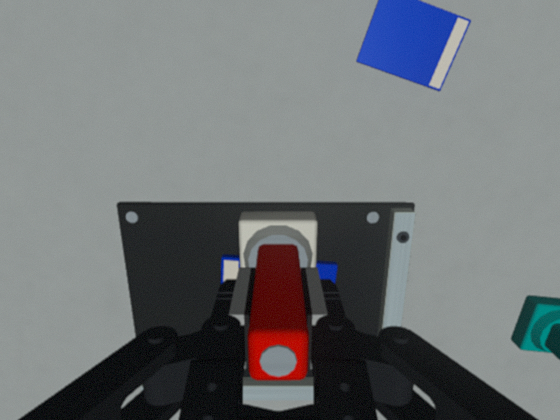

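The foot is centred on the plate's near long side (plate spans columns 222–338, foot 240–317). I descend short of it.

Request:
apply_moves(plan=[[[0, 0, -0.12, 0, 0, 0, 1], [0, 0, -0.2, 0, 0, 0, 1], [0, 0, -0.22, 0, 0, 0, 1], [0, 0, -0.22, 0, 0, 0, 1]]])

```text
time: 6.0
eef_pos: [500.5, -39.8, 56.1]
tcp_rot: [[-0.0, -0.255, 0.967], [0.0, 0.967, 0.255], [-1.0, 0.0, -0.0]]
force: [0.5, 0.9, -1.5]
gripper_width: 0.226
```

```bash
python3 st.py
python3 - <<'E'
from h import *
from rig import env
im=env.snapshot('wrist');cv2.imwrite('pics/w7.png',im[:,:,::-1])
im=env.snapshot('scene');cv2.imwrite('pics/s7.png',cv2.resize(im[170:270,230:370,::-1],(800,571),interpolation=cv2.INTER_CUBIC))
E
```

```text
t 6.0 tcp board -135.57 -74.67 z 56.07 F board 0.75 0.74 -1.52 yaw 14.75 eef [500.5 -39.8  56.1]
```

View pics/w7.png

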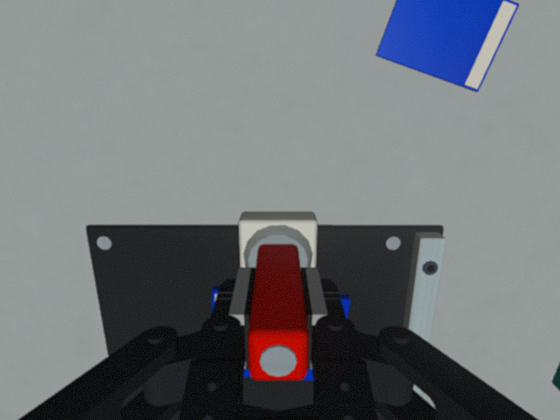

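View pics/s7.png

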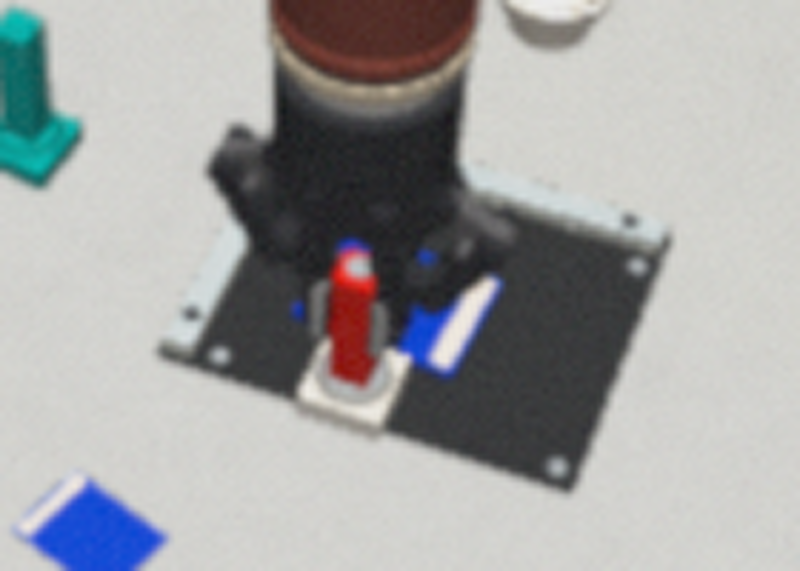

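Request:
apply_moves(plan=[[[0.024, 0.0064, 0, 0, 0, 0, 1], [0.048, 0.0127, 0, 0, 0, 0, 1], [0.0725, 0.0191, 0, 0, 0, 0, 1], [0.0967, 0.0255, 0, 0, 0, 0, 1], [0.121, 0.0319, 0, 0, 0, 0, 1]]])

```text
time: 6.72
eef_pos: [524.7, -33.5, 55.8]
tcp_rot: [[-0.0, -0.254, 0.967], [0.0, 0.967, 0.254], [-1.0, 0.0, -0.0]]
force: [-0.9, -0.4, -0.7]
gripper_width: 0.222
```

```bash
python3 st.py
```

```text
t 6.725 tcp board -110.64 -74.73 z 55.82 F board -0.96 -0.16 -0.68 yaw 14.730000000000004 eef [524.7 -33.5  55.8]
```

Request:
apply_moves(plan=[[[0.024, 0.0064, 0, 0, 0, 0, 1], [0.048, 0.0127, 0, 0, 0, 0, 1], [0.0677, 0.0178, 0, 0, 0, 0, 1], [0.087, 0.0229, 0, 0, 0, 0, 1], [0.1015, 0.0268, 0, 0, 0, 0, 1]]])

```text
time: 7.35
eef_pos: [545.0, -28.2, 55.9]
tcp_rot: [[-0.0, -0.254, 0.967], [-0.0, 0.967, 0.254], [-1.0, -0.0, -0.0]]
force: [-1.6, 0.1, -1.0]
gripper_width: 0.225
```

```bash
python3 st.py
python3 - <<'E'
from h import *
from rig import env
im=env.snapshot('scene');cv2.imwrite('pics/s8.png',cv2.resize(im[170:270,230:370,::-1],(800,571),interpolation=cv2.INTER_CUBIC))
E
```

```text
t 7.35 tcp board -89.64 -74.79 z 55.89 F board -1.54 0.56 -0.98 yaw 14.719999999999999 eef [545.  -28.2  55.9]
```

View pics/s8.png

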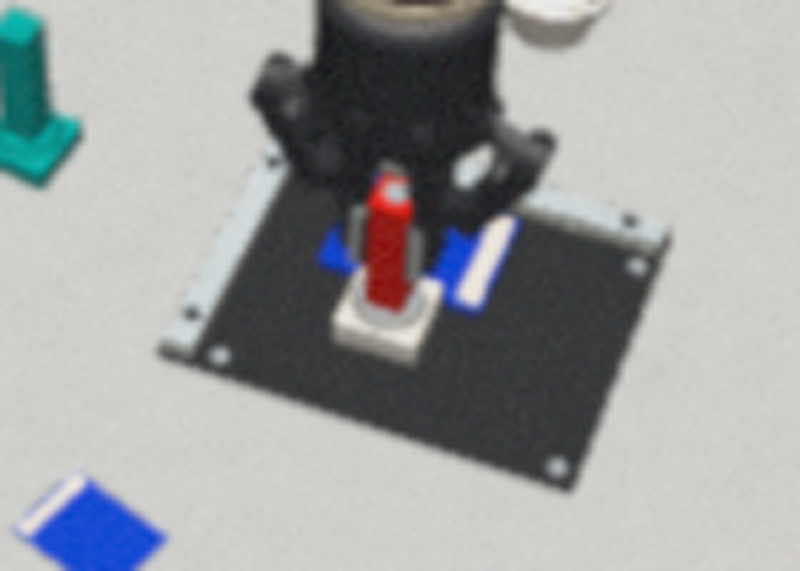

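The plate is square to the foot and sliding. I slow down for the last millimetres and watch the force.

Request:
apply_moves(plan=[[[0.0097, 0.0025, 0, 0, 0, 0, 1], [0.0193, 0.0051, 0, 0, 0, 0, 1], [0.029, 0.0076, 0, 0, 0, 0, 1]]])

```text
time: 7.78
eef_pos: [550.6, -26.7, 55.9]
tcp_rot: [[0.0, -0.254, 0.967], [0.0, 0.967, 0.254], [-1.0, 0.0, 0.0]]
force: [-0.9, -0.3, -0.8]
gripper_width: 0.224
```

```bash
python3 st.py
```

```text
t 7.775 tcp board -83.79 -74.78 z 55.88 F board -0.93 -0.03 -0.82 yaw 14.719999999999999 eef [550.6 -26.7  55.9]
```

Request:
apply_moves(plan=[[[0.0048, 0.0013, 0, 0, 0, 0, 1], [0.0073, 0.0019, 0, 0, 0, 0, 1]]])

```text
time: 8.02
eef_pos: [551.9, -26.4, 55.9]
tcp_rot: [[-0.0, -0.254, 0.967], [-0.0, 0.967, 0.254], [-1.0, 0.0, -0.0]]
force: [-2.6, -1.1, -0.2]
gripper_width: 0.228
```

```bash
python3 st.py
```

```text
t 8.025 tcp board -82.51 -74.79 z 55.91 F board -2.77 -0.39 -0.18 yaw 14.719999999999999 eef [551.9 -26.4  55.9]
```

Request:
apply_moves(plan=[[[0.0024, 0.0006, 0, 0, 0, 0, 1], [0.0034, 0.0009, 0, 0, 0, 0, 1]]])

```text
time: 8.28
eef_pos: [552.1, -26.3, 55.8]
tcp_rot: [[-0.001, -0.254, 0.967], [-0.0, 0.967, 0.254], [-1.0, 0.0, -0.001]]
force: [-5.0, -2.5, 2.3]
gripper_width: 0.227
```

```bash
python3 st.py
```

```text
t 8.275 tcp board -82.3 -74.78 z 55.81 F board -5.51 -1.15 2.32 yaw 14.730000000000004 eef [552.1 -26.3  55.8]
```

Contact with the far fence is felt (about 5.5 N). I back off, lift and look.

Request:
apply_moves(plan=[[[-0.025, -0.0066, 0, 0, 0, 0, 1], [-0.06, -0.016, 0.06, 0, 0, 0, 1], [-0.06, -0.016, 0.3, 0, 0, 0, 1], [0.2, -0.08, 0.55, 0, 0, 0, 1], [0.42, -0.12, 0.55, 0, 0, 0, 1]]])

```text
time: 8.9
eef_pos: [640.2, -50.9, 172.4]
tcp_rot: [[0.01, -0.254, 0.967], [-0.002, 0.967, 0.254], [-1.0, -0.004, 0.009]]
force: [0.9, 0.5, -0.7]
gripper_width: 0.223
```

Request:
apply_moves(plan=[[[0.145, -0.015, 0, 0, 0, 0, 1], [0.145, -0.015, 0, 0, 0, 0, 1], [0.145, -0.015, 0, 0, 0, 0, 1]]])

```text
time: 9.28
eef_pos: [664.8, -53.0, 165.8]
tcp_rot: [[-0.001, -0.254, 0.967], [0.0, 0.967, 0.254], [-1.0, 0.001, -0.001]]
force: [-0.3, -0.6, -0.8]
gripper_width: 0.225
```

```bash
python3 st.py; python3 - <<'E'
from h import *
from rig import env
import pickle
c=env.get_calibration('wrist'); s=env.state()
im=env.snapshot('wrist')
pickle.dump((c,s,im),open('w9.pkl','wb'))
cv2.imwrite('pics/w9.png',cv2.resize(im[:,:,::-1],(800,600),interpolation=cv2.INTER_CUBIC))
E
```

```text
t 9.275 tcp board 19.88 -129.31 z 165.81 F board -0.45 -0.54 -0.8 yaw 14.730000000000004 eef [664.8 -53.  165.8]
```

View pics/w9.png

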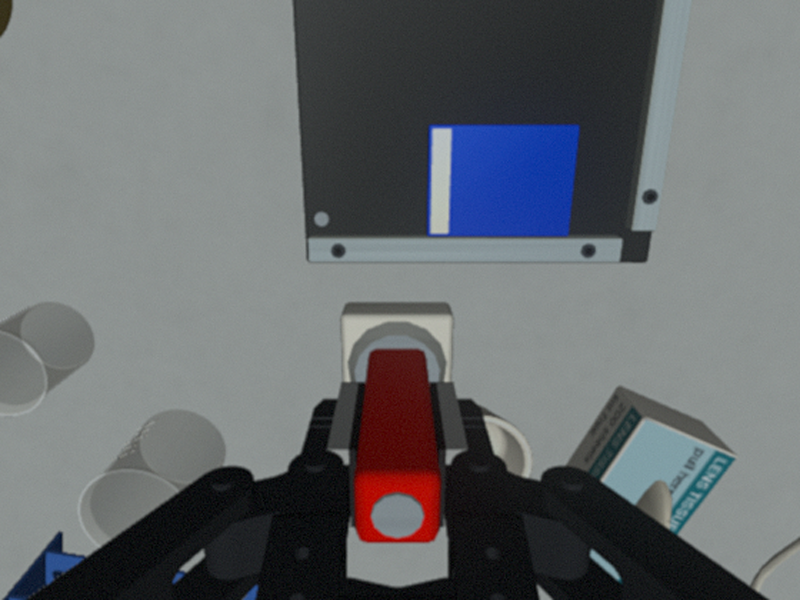

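The plate lies flush along the far fence (row 236), with its stripe end at column 430. I measure its y.

```bash
python3 - <<'E'
from h import *
import pickle
c,s,im=pickle.load(open('w9.pkl','rb'))
C=np.array([612.6,67.0]);th=np.radians(14.77);ux=np.array([np.cos(th),np.sin(th)]);uy=np.array([-ux[1],ux[0]])
px=lambda L:(np.array(L,float)+.5)*.7-.5
def b(L,z): Q=ray(c,px(L),z)[:,:2]-C; return np.c_[Q@ux,Q@uy].round(1).tolist()
print('plate',b([[429,125],[579,125],[569,236],[430,236]],12))
print('left fence top',b([[662,2],[632,230]],16)); print('far fence bottom/top',b([[310,235],[625,235]],6),b([[310,239],[620,238]],16))
E
```

```text
plate [[-61.2, -112.9], [-61.2, -33.7], [-1.8, -32.9], [-1.9, -111.2]]
left fence top [[-118.0, -0.7], [-6.0, 0.3]]
far fence bottom/top [[-1.3, -179.8], [-1.2, 1.2]] [[-1.0, -178.2], [-1.5, -5.7]]
```

Request:
apply_moves(plan=[[[-0.232, -0.148, -0.2, 0, 0, 0, 1], [-0.232, -0.148, -0.35, 0, 0, 0, 1], [-0.232, -0.148, -0.48, 0, 0, 0, 1], [-0.232, -0.148, -0.549, 0, 0, 0, 1], [-0.232, -0.148, -0.549, 0, 0, 0, 1]]])

```text
time: 9.95
eef_pos: [618.9, -82.5, 56.0]
tcp_rot: [[-0.001, -0.254, 0.967], [0.0, 0.967, 0.254], [-1.0, 0.0, -0.0]]
force: [-0.3, 0.4, -1.2]
gripper_width: 0.227
```

```bash
python3 st.py; python3 - <<'E'
from h import *
from rig import env
im=env.snapshot('scene');cv2.imwrite('pics/s10.png',cv2.resize(im[170:270,230:370,::-1],(800,571),interpolation=cv2.INTER_CUBIC))
E
```

```text
t 9.95 tcp board -32.07 -146.2 z 56.05 F board -0.18 0.49 -1.18 yaw 14.730000000000004 eef [618.9 -82.5  56. ]
```

View pics/s10.png

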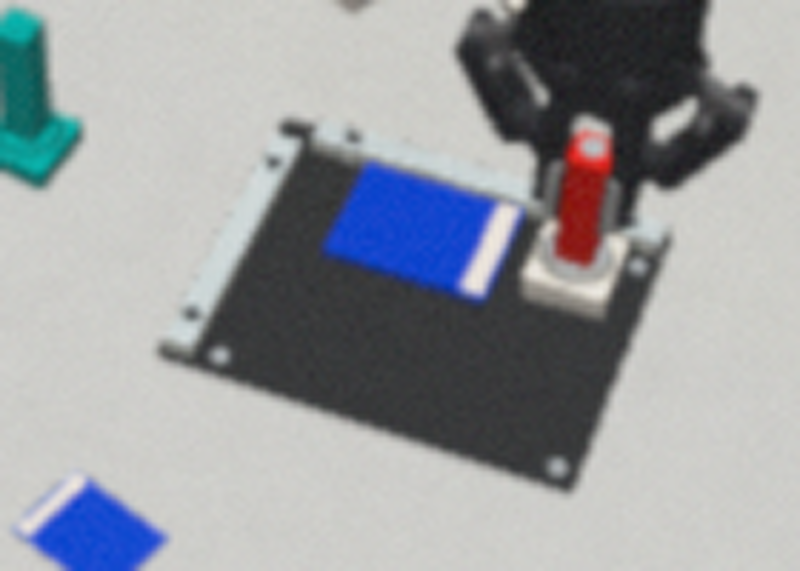

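Request:
apply_moves(plan=[[[-0.0064, 0.024, 0, 0, 0, 0, 1], [-0.0127, 0.048, 0, 0, 0, 0, 1], [-0.0191, 0.0725, 0, 0, 0, 0, 1], [-0.0255, 0.0967, 0, 0, 0, 0, 1], [-0.0319, 0.121, 0, 0, 0, 0, 1]]])

```text
time: 10.62
eef_pos: [613.1, -58.3, 56.3]
tcp_rot: [[0.001, -0.254, 0.967], [-0.0, 0.967, 0.254], [-1.0, -0.0, 0.0]]
force: [0.7, -1.2, -1.7]
gripper_width: 0.227
```

Request:
apply_moves(plan=[[[-0.0051, 0.0193, 0, 0, 0, 0, 1], [-0.0102, 0.0387, 0, 0, 0, 0, 1], [-0.0153, 0.058, 0, 0, 0, 0, 1], [-0.0191, 0.0725, 0, 0, 0, 0, 1], [-0.0217, 0.0822, 0, 0, 0, 0, 1]]])

```text
time: 11.25
eef_pos: [608.5, -41.9, 56.1]
tcp_rot: [[-0.0, -0.254, 0.967], [0.0, 0.967, 0.254], [-1.0, 0.0, -0.0]]
force: [0.3, -1.2, -0.7]
gripper_width: 0.227
```

```bash
python3 st.py; python3 - <<'E'
from h import *
from rig import env
im=env.snapshot('scene');cv2.imwrite('pics/s11.png',cv2.resize(im[170:270,230:370,::-1],(800,571),interpolation=cv2.INTER_CUBIC))
E
```

```text
t 11.25 tcp board -31.73 -104.22 z 56.05 F board 0.01 -1.21 -0.75 yaw 14.730000000000004 eef [608.5 -41.9  56.1]
```

View pics/s11.png

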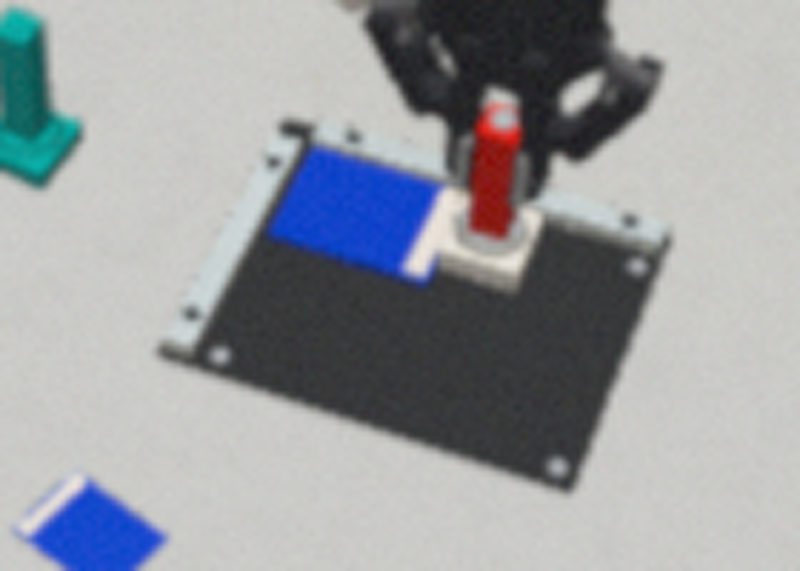

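Request:
apply_moves(plan=[[[-0.0019, 0.0073, 0, 0, 0, 0, 1], [-0.0032, 0.0121, 0, 0, 0, 0, 1], [-0.0032, 0.0121, 0, 0, 0, 0, 1]]])

```text
time: 11.68
eef_pos: [607.8, -39.6, 56.0]
tcp_rot: [[-0.0, -0.254, 0.967], [0.0, 0.967, 0.254], [-1.0, 0.0, -0.0]]
force: [1.4, -1.5, -1.1]
gripper_width: 0.231
```

```bash
python3 st.py
```

```text
t 11.675 tcp board -31.8 -101.82 z 55.99 F board 0.98 -1.79 -1.12 yaw 14.719999999999999 eef [607.8 -39.6  56. ]
```

Request:
apply_moves(plan=[[[-0.0013, 0.0048, 0, 0, 0, 0, 1], [-0.0013, 0.0048, 0, 0, 0, 0, 1]]])

```text
time: 11.92
eef_pos: [607.6, -38.6, 56.0]
tcp_rot: [[-0.0, -0.254, 0.967], [0.0, 0.967, 0.254], [-1.0, 0.0, -0.0]]
force: [-0.1, -0.4, -1.5]
gripper_width: 0.226
```

```bash
python3 st.py
```

```text
t 11.925 tcp board -31.78 -100.85 z 56.03 F board -0.19 -0.4 -1.51 yaw 14.719999999999999 eef [607.6 -38.6  56. ]
```

Request:
apply_moves(plan=[[[-0.0009, 0.0034, 0, 0, 0, 0, 1], [-0.0009, 0.0034, 0, 0, 0, 0, 1]]])

```text
time: 12.18
eef_pos: [607.4, -37.9, 56.0]
tcp_rot: [[-0.0, -0.254, 0.967], [0.0, 0.967, 0.254], [-1.0, 0.0, -0.0]]
force: [-0.5, -0.1, -1.5]
gripper_width: 0.227
```

```bash
python3 st.py
```

```text
t 12.175 tcp board -31.79 -100.14 z 55.99 F board -0.52 0.04 -1.54 yaw 14.730000000000004 eef [607.4 -37.9  56. ]
```

Request:
apply_moves(plan=[[[-0.0009, 0.0034, 0, 0, 0, 0, 1], [-0.0009, 0.0034, 0, 0, 0, 0, 1]]])

```text
time: 12.42
eef_pos: [607.3, -37.3, 56.1]
tcp_rot: [[-0.0, -0.254, 0.967], [0.0, 0.967, 0.254], [-1.0, 0.0, -0.0]]
force: [0.1, 0.6, -2.5]
gripper_width: 0.226
```

```bash
python3 st.py
```

```text
t 12.425 tcp board -31.74 -99.47 z 56.07 F board 0.28 0.52 -2.46 yaw 14.719999999999999 eef [607.3 -37.3  56.1]
```

```bash
python3 - <<'E'
from h import *
from rig import env
im=env.snapshot('scene');cv2.imwrite('pics/s12.png',cv2.resize(im[180:240,250:340,::-1],(800,533),interpolation=cv2.INTER_CUBIC))
E
```

```text
(no output)
```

View pics/s12.png

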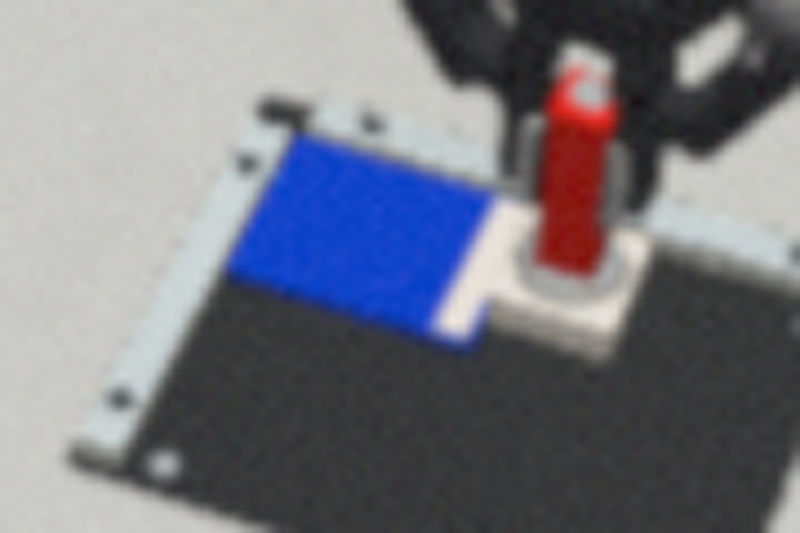

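The plate is nearly at the left fence. I continue in sub-millimetre steps.

Request:
apply_moves(plan=[[[-0.0008, 0.0029, 0, 0, 0, 0, 1], [-0.0008, 0.0029, 0, 0, 0, 0, 1]]])

```text
time: 12.72
eef_pos: [607.2, -36.9, 56.1]
tcp_rot: [[0.0, -0.254, 0.967], [-0.0, 0.967, 0.254], [-1.0, -0.0, 0.0]]
force: [1.2, -0.4, -1.1]
gripper_width: 0.226
```

```bash
python3 st.py
```

```text
t 12.725 tcp board -31.71 -99.12 z 56.12 F board 1.07 -0.66 -1.15 yaw 14.719999999999999 eef [607.2 -36.9  56.1]
```

Request:
apply_moves(plan=[[[-0.0008, 0.0029, 0, 0, 0, 0, 1], [-0.0008, 0.0029, 0, 0, 0, 0, 1]]])

```text
time: 12.98
eef_pos: [607.2, -36.8, 56.3]
tcp_rot: [[0.0, -0.254, 0.967], [-0.001, 0.967, 0.254], [-1.0, -0.001, 0.0]]
force: [1.5, -3.5, -1.7]
gripper_width: 0.226
```

```bash
python3 st.py
```

```text
t 12.975 tcp board -31.67 -98.97 z 56.26 F board 0.53 -3.72 -1.69 yaw 14.719999999999999 eef [607.2 -36.8  56.3]
```

Request:
apply_moves(plan=[[[-0.0006, 0.0024, 0, 0, 0, 0, 1], [-0.0006, 0.0024, 0, 0, 0, 0, 1]]])

```text
time: 13.22
eef_pos: [607.2, -36.6, 56.3]
tcp_rot: [[0.001, -0.254, 0.967], [-0.001, 0.967, 0.254], [-1.0, -0.002, 0.0]]
force: [0.3, -5.3, -2.1]
gripper_width: 0.229
```

```bash
python3 st.py
```

```text
t 13.225 tcp board -31.65 -98.84 z 56.34 F board -1.05 -5.25 -2.07 yaw 14.719999999999999 eef [607.2 -36.6  56.3]
```

Request:
apply_moves(plan=[[[0.0076, -0.029, 0, 0, 0, 0, 1], [0.0153, -0.058, 0.04, 0, 0, 0, 1], [0.0153, -0.058, 0.3, 0, 0, 0, 1], [0.25, 0.1, 0.55, 0, 0, 0, 1], [0.25, 0.163, 0.55, 0, 0, 0, 1]]])

```text
time: 13.85
eef_pos: [661.0, -2.6, 171.5]
tcp_rot: [[0.009, -0.254, 0.967], [-0.0, 0.967, 0.254], [-1.0, -0.003, 0.009]]
force: [-1.1, -0.3, -1.2]
gripper_width: 0.228
```

Request:
apply_moves(plan=[[[0, 0, 0, 0, 0, 0, 1], [0, 0, 0, 0, 0, 0, 1]]])

```text
time: 14.1
eef_pos: [655.0, -3.2, 163.9]
tcp_rot: [[-0.004, -0.254, 0.967], [0.0, 0.967, 0.254], [-1.0, 0.001, -0.004]]
force: [-0.3, -0.7, -1.8]
gripper_width: 0.223
```

```bash
python3 st.py; python3 - <<'E'
from h import *
from rig import env
import pickle
c=env.get_calibration('wrist'); s=env.state()
im=env.snapshot('wrist')
pickle.dump((c,s,im),open('w13.pkl','wb'))
cv2.imwrite('pics/w13.png',cv2.resize(im[0:200,200:460,::-1],(780,600),interpolation=cv2.INTER_CUBIC))
E
```

```text
t 14.1 tcp board 23.16 -78.66 z 163.88 F board -0.48 -0.57 -1.82 yaw 14.739999999999995 eef [655.   -3.2 163.9]
```

View pics/w13.png

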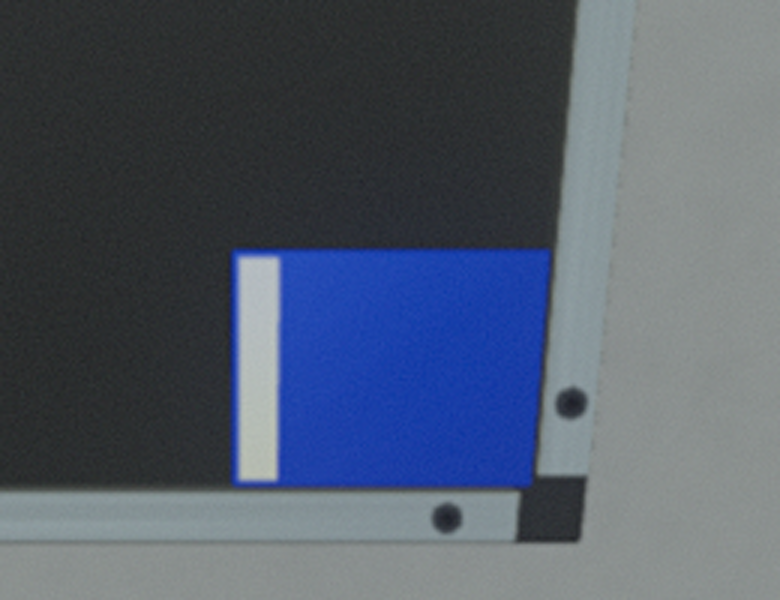

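The plate looks seated: its far edge is at row 487, tight to the fence, and its right edge is tight to the left fence. One last light nudge toward the far fence will confirm contact.

Request:
apply_moves(plan=[[[-0.3, 0.007, 0, 0, 0, 0, 1], [-0.55, 0.014, -0.05, 0, 0, 0, 1], [-0.667, 0.014, -0.2, 0, 0, 0, 1], [-0.667, 0.014, -0.4, 0, 0, 0, 1], [-0.667, 0.014, -0.4, 0, 0, 0, 1]]])

```text
time: 14.78
eef_pos: [519.0, -0.3, 82.1]
tcp_rot: [[-0.009, -0.253, 0.967], [0.001, 0.967, 0.253], [-1.0, 0.004, -0.009]]
force: [-0.8, -0.4, -0.8]
gripper_width: 0.225
```

```bash
python3 st.py
```

```text
t 14.775 tcp board -107.69 -41.23 z 82.06 F board -0.91 -0.2 -0.83 yaw 14.670000000000002 eef [ 5.19e+02 -3.00e-01  8.21e+01]
```

Request:
apply_moves(plan=[[[0, 0, 0, 0, 0, 0, 1], [0, 0, -0.08, 0, 0, 0, 1], [0, 0, -0.14, 0, 0, 0, 1], [0, 0, -0.15, 0, 0, 0, 1], [0, 0, -0.15, 0, 0, 0, 1]]])

```text
time: 15.4
eef_pos: [523.3, -0.3, 55.8]
tcp_rot: [[-0.001, -0.254, 0.967], [0.0, 0.967, 0.254], [-1.0, 0.0, -0.001]]
force: [0.3, -0.0, -1.3]
gripper_width: 0.229
```

```bash
python3 st.py
```

```text
t 15.4 tcp board -103.49 -42.29 z 55.8 F board 0.3 -0.12 -1.32 yaw 14.730000000000004 eef [ 5.233e+02 -3.000e-01  5.580e+01]
```

Request:
apply_moves(plan=[[[0.024, 0.0064, 0, 0, 0, 0, 1], [0.048, 0.0127, 0, 0, 0, 0, 1], [0.0725, 0.0191, 0, 0, 0, 0, 1], [0.087, 0.0229, 0, 0, 0, 0, 1], [0.0943, 0.0249, 0, 0, 0, 0, 1]]])

```text
time: 16.02
eef_pos: [542.5, 4.7, 56.1]
tcp_rot: [[-0.0, -0.254, 0.967], [-0.0, 0.967, 0.254], [-1.0, -0.0, -0.0]]
force: [-0.6, 0.3, -2.0]
gripper_width: 0.231
```

```bash
python3 st.py
```

```text
t 16.025 tcp board -83.62 -42.36 z 56.1 F board -0.54 0.47 -1.99 yaw 14.730000000000004 eef [542.5   4.7  56.1]
```

Request:
apply_moves(plan=[[[0.0036, 0.001, 0, 0, 0, 0, 1], [0.0058, 0.0015, 0, 0, 0, 0, 1], [0.0058, 0.0015, 0, 0, 0, 0, 1]]])

```text
time: 16.4
eef_pos: [543.2, 5.0, 56.0]
tcp_rot: [[-0.0, -0.254, 0.967], [0.0, 0.967, 0.254], [-1.0, 0.0, -0.0]]
force: [-0.3, -0.6, -1.9]
gripper_width: 0.225
```

```bash
python3 st.py
```

```text
t 16.4 tcp board -82.91 -42.31 z 55.95 F board -0.46 -0.47 -1.92 yaw 14.719999999999999 eef [543.2   5.   56. ]
```

Next 0.4–0.5 mm steps until I feel contact.

Request:
apply_moves(plan=[[[0.0024, 0.0006, 0, 0, 0, 0, 1], [0.0024, 0.0006, 0, 0, 0, 0, 1]]])

```text
time: 16.65
eef_pos: [543.6, 5.0, 56.0]
tcp_rot: [[-0.001, -0.254, 0.967], [-0.0, 0.967, 0.254], [-1.0, 0.0, -0.001]]
force: [-3.0, -0.2, -0.3]
gripper_width: 0.228
```

```bash
python3 st.py
```

```text
t 16.65 tcp board -82.56 -42.33 z 56.01 F board -2.96 0.58 -0.27 yaw 14.719999999999999 eef [543.6   5.   56. ]
```

Request:
apply_moves(plan=[[[0.0024, 0.0006, 0, 0, 0, 0, 1], [0.0024, 0.0006, 0, 0, 0, 0, 1]]])

```text
time: 16.9
eef_pos: [543.7, 5.1, 56.0]
tcp_rot: [[-0.002, -0.254, 0.967], [-0.0, 0.967, 0.254], [-1.0, 0.0, -0.002]]
force: [-5.1, -1.5, 2.7]
gripper_width: 0.224
```

```bash
python3 st.py
```

```text
t 16.9 tcp board -82.39 -42.32 z 55.98 F board -5.32 -0.11 2.68 yaw 14.730000000000004 eef [543.7   5.1  56. ]
```

Contact again at the same position, so the plate is seated. I retreat and carry the pusher back to its open spot on the worktop.

Request:
apply_moves(plan=[[[-0.03, -0.008, 0, 0, 0, 0, 1], [-0.097, -0.0255, 0.05, 0, 0, 0, 1], [-0.097, -0.0255, 0.25, 0, 0, 0, 1], [-0.097, -0.0255, 0.35, 0, 0, 0, 1]]])

```text
time: 17.4
eef_pos: [526.5, -0.1, 128.4]
tcp_rot: [[0.004, -0.254, 0.967], [-0.0, 0.967, 0.254], [-1.0, -0.001, 0.004]]
force: [0.1, -0.1, -1.3]
gripper_width: 0.226
```

Request:
apply_moves(plan=[[[-0.12, 0.25, 0.1, 0, 0, 0, 1], [-0.26, 0.52, 0.1, 0, 0, 0, 1], [-0.38, 0.75, 0, 0, 0, 0, 1], [-0.42, 0.85, -0.1, 0, 0, 0, 1], [-0.42, 0.85, -0.2, 0, 0, 0, 1]]])

```text
time: 18.02
eef_pos: [440.7, 171.9, 85.9]
tcp_rot: [[0.002, -0.257, 0.966], [0.001, 0.966, 0.257], [-1.0, 0.001, 0.002]]
force: [0.8, -0.7, -1.5]
gripper_width: 0.229
```

Request:
apply_moves(plan=[[[0, 0, 0, 0, 0, 0, 1], [0, 0, 0, 0, 0, 0, 1]]])

```text
time: 18.27
eef_pos: [441.8, 170.1, 86.9]
tcp_rot: [[0.002, -0.254, 0.967], [0.0, 0.967, 0.254], [-1.0, 0.0, 0.002]]
force: [1.2, -0.3, -1.8]
gripper_width: 0.226
```

```bash
python3 st.py; python3 - <<'E'
from h import *
from rig import env
im=env.snapshot('wrist');cv2.imwrite('pics/w14.png',im[:,:,::-1])
im=env.snapshot('scene');cv2.imwrite('pics/s14.png',cv2.resize(im[140:290,150:350,::-1],(800,600),interpolation=cv2.INTER_CUBIC))
E
```

```text
t 18.275 tcp board -138.83 143.2 z 86.93 F board 1.08 -0.57 -1.83 yaw 14.700000000000003 eef [441.8 170.1  86.9]
```

View pics/w14.png

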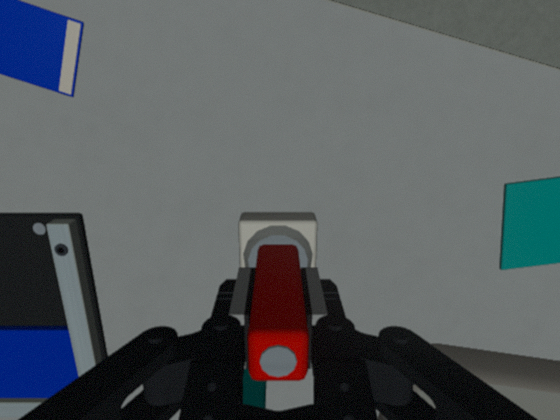

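View pics/s14.png

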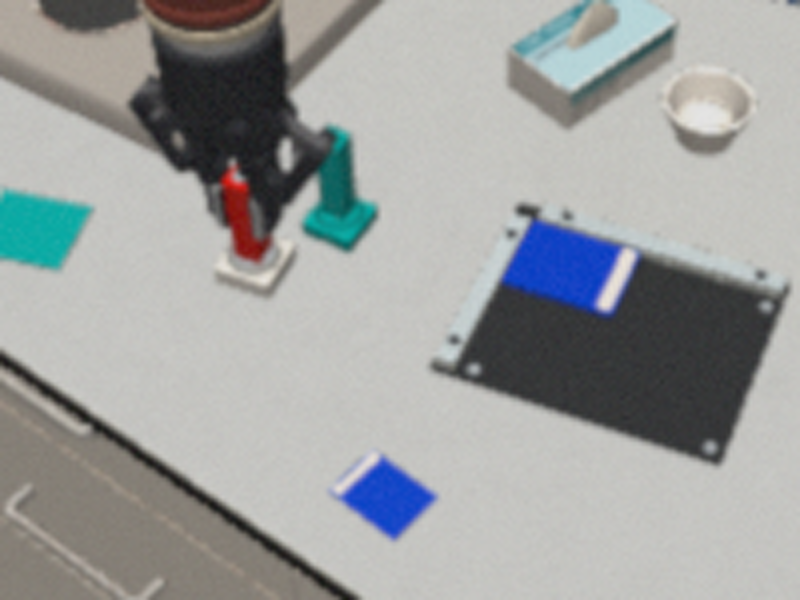

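The plate is in the corner and the pusher hangs over open worktop. I lower it.

Request:
apply_moves(plan=[[[0, 0, -0.1, 0, 0, 0, 1], [0, 0, -0.16, 0, 0, 0, 1], [0, 0, -0.182, 0, 0, 0, 1], [0, 0, -0.19, 0, 0, 0, 1], [0, 0, -0.19, 0, 0, 0, 1]]])

```text
time: 19.0
eef_pos: [441.4, 170.2, 48.5]
tcp_rot: [[0.001, -0.254, 0.967], [0.0, 0.967, 0.254], [-1.0, -0.0, 0.001]]
force: [0.2, 0.3, -1.7]
gripper_width: 0.23
```

```bash
python3 st.py
```

```text
t 19.0 tcp board -139.21 143.38 z 48.48 F board 0.31 0.25 -1.67 yaw 14.719999999999999 eef [441.4 170.2  48.5]
```

Request:
apply_moves(plan=[[[0, 0, -0.0025, 0, 0, 0, 1], [0, 0, -0.0025, 0, 0, 0, 1]]])

```text
time: 19.25
eef_pos: [441.5, 170.2, 48.0]
tcp_rot: [[0.001, -0.254, 0.967], [0.0, 0.967, 0.254], [-1.0, -0.0, 0.001]]
force: [0.7, -0.4, -0.0]
gripper_width: 0.228
```

```bash
python3 st.py
```

```text
t 19.25 tcp board -139.18 143.41 z 48.0 F board 0.54 -0.58 -0.02 yaw 14.719999999999999 eef [441.5 170.2  48. ]
```

Request:
apply_moves(plan=[[[0, 0, -0.0015, 0, 0, 0, 1], [0, 0, -0.0015, 0, 0, 0, 1]]])

```text
time: 19.5
eef_pos: [441.6, 170.2, 48.0]
tcp_rot: [[0.001, -0.254, 0.967], [0.0, 0.967, 0.254], [-1.0, -0.0, 0.001]]
force: [-1.3, -0.2, 4.7]
gripper_width: 0.229
```

```bash
python3 st.py
```

```text
t 19.5 tcp board -139.03 143.41 z 47.97 F board -1.28 0.11 4.68 yaw 14.719999999999999 eef [441.6 170.2  48. ]
```

The foot is down (4.7 N). I release and rise.

Request:
apply_moves(plan=[[[0, 0, 0, 0, 0, 0, -1], [0, 0, 0, 0, 0, 0, -1], [0, 0, 0, 0, 0, 0, -1], [0, 0, 0, 0, 0, 0, -1], [0, 0, 0, 0, 0, 0, -1]]])

```text
time: 20.12
eef_pos: [441.0, 170.1, 47.2]
tcp_rot: [[-0.0, -0.254, 0.967], [-0.0, 0.967, 0.254], [-1.0, 0.0, -0.0]]
force: [0.3, -0.1, 0.0]
gripper_width: 0.999
```

Request:
apply_moves(plan=[[[0, 0, 0.1, 0, 0, 0, -1], [0, 0, 0.3, 0, 0, 0, -1], [0, 0, 0.55, 0, 0, 0, -1], [0, 0, 0.8, 0, 0, 0, -1], [0, 0, 0.8, 0, 0, 0, -1]]])

```text
time: 20.75
eef_pos: [444.1, 170.7, 212.3]
tcp_rot: [[0.009, -0.254, 0.967], [0.002, 0.967, 0.254], [-1.0, -0.001, 0.009]]
force: [0.7, 0.1, -0.8]
gripper_width: 0.999
```

```bash
python3 st.py; python3 - <<'E'
from h import *
from rig import env
im=env.snapshot('wrist');cv2.imwrite('pics/w15.png',im[:,:,::-1])
im=env.snapshot('scene');cv2.imwrite('pics/s15.png',cv2.resize(im[140:290,150:350,::-1],(800,600),interpolation=cv2.INTER_CUBIC))
im=env.snapshot('top');cv2.imwrite('pics/t15.png',im[:,:,::-1])
E
```

```text
t 20.75 tcp board -136.49 143.27 z 212.34 F board 0.74 -0.08 -0.76 yaw 14.730000000000004 eef [444.1 170.7 212.3]
```

View pics/w15.png

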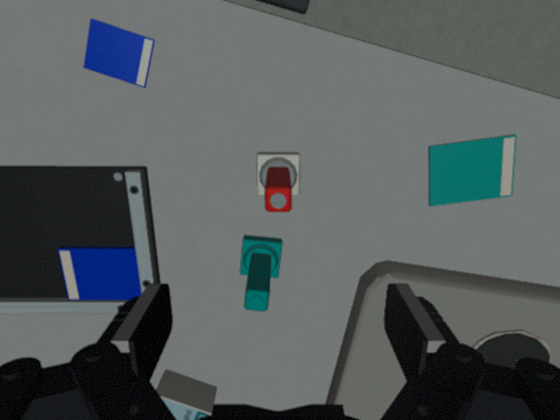

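View pics/s15.png

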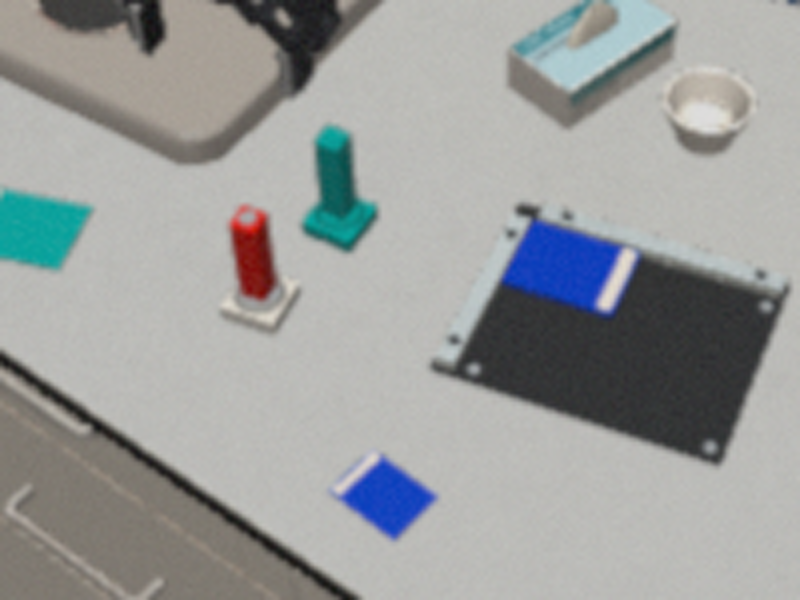

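View pics/t15.png

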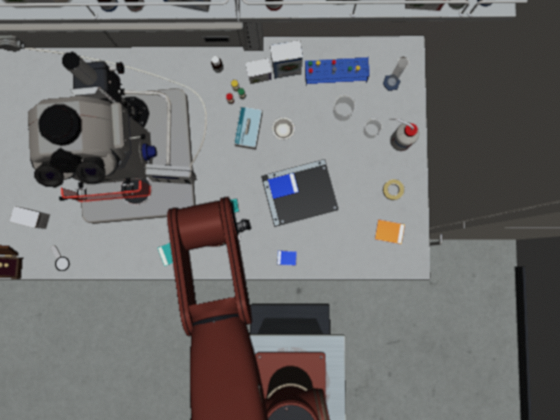

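The pusher stands upright and alone at wrist (278,180), and the plate is in the corner. One closer look at the seat before handing in.

Request:
apply_moves(plan=[[[0.25, -0.25, 0, 0, 0, 0, -1], [0.5, -0.5, 0, 0, 0, 0, -1], [0.75, -0.75, 0, 0, 0, 0, -1], [0.95, -0.8, -0.2, 0, 0, 0, -1], [0.95, -0.8, -0.3, 0, 0, 0, -1]]])

```text
time: 21.52
eef_pos: [631.5, 7.8, 142.9]
tcp_rot: [[-0.004, -0.251, 0.968], [0.0, 0.968, 0.251], [-1.0, 0.001, -0.004]]
force: [-0.6, 0.9, -0.3]
gripper_width: 1.001
```

Request:
apply_moves(plan=[[[0, 0, 0, 0, 0, 0, -1], [0, 0, 0, 0, 0, 0, -1]]])

```text
time: 21.78
eef_pos: [630.3, 10.6, 147.0]
tcp_rot: [[-0.002, -0.255, 0.967], [0.0, 0.967, 0.255], [-1.0, 0.001, -0.001]]
force: [0.8, -0.5, 0.4]
gripper_width: 1.0
```

```bash
python3 st.py; python3 - <<'E'
from h import *
from rig import env
import pickle
c=env.get_calibration('wrist'); s=env.state()
im=env.snapshot('wrist');pickle.dump((c,s,im),open('w16.pkl','wb'))
cv2.imwrite('pics/w16.png',cv2.resize(im[:,:,::-1],(800,600),interpolation=cv2.INTER_CUBIC))
E
```

```text
t 21.775 tcp board 2.7 -59.05 z 146.96 F board 0.64 -0.67 0.39 yaw 14.75 eef [630.3  10.6 147. ]
```

View pics/w16.png

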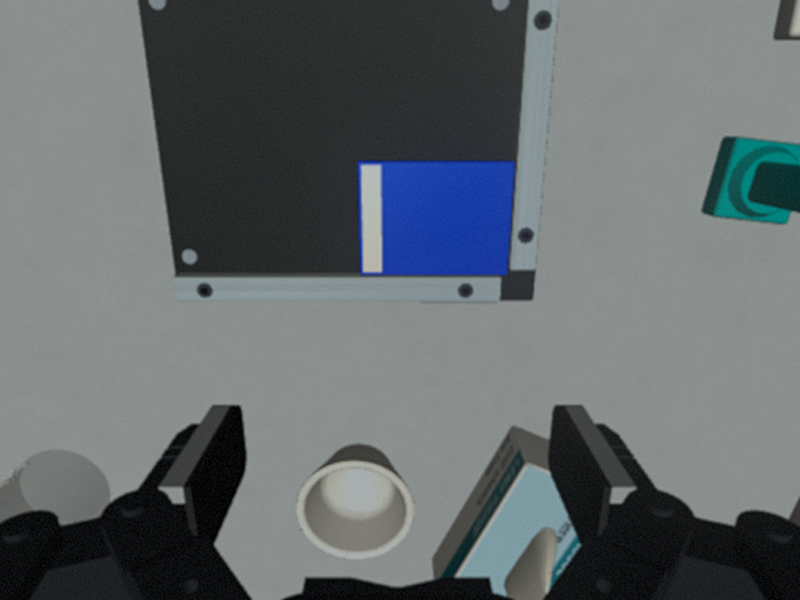

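The plate is square in the corner, with no gap at the far fence (row 274) or the left fence (column ~513). The robot touches nothing, so I hand in.

```bash
python3 -c "
from rig import env
print(env.sign_off(), env.state()['time'])"
```

```text
the job is handed in; nothing more can be done
the job is handed in; nothing more can be done
```

The blue plate is seated square in the corner against both fences, and the job is handed in at about 22 s.

- **Pushing:** I gripped the red-handled pusher by its handle. With its foot I nudged the larger blue plate to the far fence, then along it to the left fence. A last light nudge at the far fence met contact at the same place as before. All three fence contacts peaked at about 5 N.
- **Pusher:** I stood it back near its starting place on the worktop, let go and raised the arm. It stands upright, well clear of the plate.
- **Last checks:** The final pictures show the plate flat, with no visible gap at either fence. The amber plate, the small blue plate and the turquoise items look unmoved. The gripper touched nothing but the pusher handle. No check failed or disagreed, but a gap well under a millimetre would not show at the picture's resolution.

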